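Unstack the switchgear parts onto their shadow plates

TASK

Take apart the stack of switchgear parts on the bench (copper bar on top, breaker and relay under it, wiring duct at the foot) and set each part down, flat and upright as it stood, on the plate that shows its own dark outline, covering the outline squarely. Set the parts down rather than dropping or tipping them, and leave the spanner and the little terminal block where they are.

Things in the scene. Friction and masses are not known exactly. Their poses are not given: they have to be found in the camera images.
- busbar: flat copper bar with two dark round holes, 130 long x 20 wide x 10 mm thick, about 0.23 kg. At the start it is the top of the stack, lying across the flat tops of the breaker and the relay, 105 mm above the bench, roughly along the duct. Origin: centre of its underside; x along its length, y across, z up; either way round will do.
- breaker: white three-pole circuit breaker, the larger device of the middle layer: 84 long x 54 wide, 44 mm high at both ends, its middle 46 mm raised over the full width to a flat top 60 mm high; about 0.38 kg. It stands on one end of the duct (either end), 45 mm above the bench, its length along the duct. Origin: centre of its underside; x along its length, y across, z up; either way round will do.
- relay: black two-pole relay, the smaller device of the middle layer: 62 long x 36 wide, 44 mm high at both ends, its middle 42 mm raised over the full width to a flat top 60 mm high; about 0.18 kg. It stands on the other end of the duct, 45 mm above the bench, its length along the duct. Origin: centre of its underside; x along its length, y across, z up; either way round will do.
- duct: closed length of grey slotted wiring duct, a light box 180 long x 60 wide x 45 mm high, about 0.25 kg, standing on the bench as the foot of the stack. Origin: centre of its underside; x along its length, y across, z up; either way round will do.
- busbar_place: place for the copper bar: pale plate 150 x 40 x 3 mm with a dark outline 130 x 20 mm and two pale dots in it. Fixed to the bench. The origin is the centre of the plate's underside at bench height, so the part will stand 3 mm above it; x runs along the outline's length, y across it.
- breaker_place: place for the breaker: pale plate 104 x 74 x 3 mm with a dark outline 84 x 54 mm. Fixed to the bench. The origin is the centre of the plate's underside at bench height, so the part will stand 3 mm above it; x runs along the outline's length, y across it.
- relay_place: place for the relay: pale plate 82 x 56 x 3 mm with a dark outline 62 x 36 mm. Fixed to the bench. The origin is the centre of the plate's underside at bench height, so the part will stand 3 mm above it; x runs along the outline's length, y across it.
- duct_place: place for the wiring duct: pale plate 196 x 76 x 3 mm with a dark outline 180 x 60 mm. Fixed to the bench. The origin is the centre of the plate's underside at bench height, so the part will stand 3 mm above it; x runs along the outline's length, y across it.
- spanner: bystander: a loose steel spanner, 140 mm long, lying flat on the bench among the plates; leave it where it lies. The origin is at the centre of its underside, x along its length.
- terminals: bystander: a small loose grey terminal block, 40 x 24 x 28 mm high, standing on the bench among the plates; leave it where it stands. The origin is the centre of its underside.
There are look-alikes about, which are no part of the job. What is shaped like the busbar_place but blue or brown is not meant. There is more than one size of the busbar; the one meant has the size given above.

How it is judged:
By the outcome, as a careful person would: the job done as asked, in the order asked, and still so for the second after the job is handed in, with the robot touching nothing.
It also fails if it takes over 131 s, if anything falls off the work surface, if the arm or the gripper's body presses on something with over 40 N, if the wrist force passes 120 N, or if a joint passes its speed limit or range.

ROBOT

A 6-joint arm with a two-finger parallel gripper is mounted at the origin on the work surface. World frame = base frame: x ahead of the robot, y to its left, z up, the work surface at z = 0. Lengths are in mm, angles in rad, forces in N, time in s.
With the tool pointing down it reaches from about 300 to 1000 mm from the base axis. Payload 5.1 kg.
Tool frame: the origin (TCP) lies between the finger pads; the fingertips stand 22 mm ahead of it and the grasp point (between the pads) lies 3 mm ahead of it; z points along the fingers, y is the line along which they close (so a half turn about z gives the same grasp; the last joint's range is limited). The gripper opens to 95 mm and grips with 3 to 60 N. Pads are 20 mm wide; open, the fingers measure 119 mm over their backs; the gripper's body (75 mm by 180 mm) begins 59 mm behind the grasp point.
Start: joints at [1.222, 0.124, 1.65, -0, 1.367, -0.083], TCP at [170.765, 627.156, 236.656] pointing down, gripper open.
Joint ranges: [-2.61, 2.61], [-1.02, 2.33], [0.03, 2.71], [-1.35, 4.49], [0.32, 2.68], [-2.91, 2.91]. Speed limits (rad/s): [2.57, 2.57, 3.14, 3.14, 3.14, 3.14].

INTERFACE

Orientations are given as a unit quaternion [w, x, y, z].
In Python, from workcell import manip gives the robot as it stands.
- The arm moves only by the tool drive_tool, never from a script. Its argument "motion" is a list of rows, each an object of numbers: "x", "y", "z": the shift along the tool's x, y, z in mm; "rx", "ry", "rz": the turn, a rotation vector about the tool's x, y, z in rad. In form: [{"x": .., "y": .., "z": .., "rx": .., "ry": .., "rz": ..}, ...]. A call has 1 to 12 rows; each row is the pose to reach, as a shift and turn from the pose commanded when the call began, along the tool's axes at that moment; what a row does not reach only later rows make up. A row lasts 1/8 s, in which the tool goes at most 62.5 mm and 10.7 degrees, less where a joint would pass 70% of its speed; a pose out of reach is approached as far as the arm can. A call with a gripper value outside its range is refused whole. "gripper" is the opening, from -1 (shut) to 1 (fully open), so that 0 is half open, set as the call begins (left out, the last holds). The fingers move at their own pace and stop on an object; "grip_force" is the grip in N (left out, the last holds). Time passes only in rows, so rows that repeat a pose let the fingers close. It gives the time, the measured TCP pose, the force, the opening and the grip force at its end, in the units of the state.
- manip.sense(): the state, without advancing time (a new reading comes with each control period).
- manip.capture(name): name is "side" or "top"; returns the picture (420x560x3 uint8, red, green, blue); there is no depth.
- manip.camera_info(name): a dict with "camera_matrix" (3x3 intrinsics, pixels), "D" ([k1, k2, p1, p2, k3] as OpenCV has them; the pictures are not rectified), "R" (3x3) and "t" (3): a world point X has camera coordinates R X + t. Camera axes: x right, y down, z forward; pixel columns grow to the right and rows downward; lengths in mm; the calibration is good to about 2 mm. A picture is of the moment at which its call begins. camera_info takes no time and is no camera call.
- manip.sign_off(): hands the job in; it is judged then, once.
The state is a dict: "time_s": time; "joint_positions": joint angles; "qd": joint speeds; "effort": joint torques, N m; "position": TCP position; "eef_rot": TCP orientation; "contact_force": force on the tool from outside, world axes, zero at the start; "moment": the same for the moment, N m; "finger_gap": opening from 0.0 (shut) to 1.0 (fully open); "gripper_force": force on a finger pad.
Only numpy, scipy, OpenCV 4.12 (cv2) and the standard library are available. Lean on these libraries where they do the work, as an engineer would, in place of code of your own. Each camera call takes 0.05 s, during which the arm holds its last target. There are 200 camera calls.

## Working session

There is one attempt and no reset: what is moved stays moved. The work goes in short steps, Python scripts to look and compute and a tool call to move; the robot and the scene stay as the last step left them, time stands still between calls to the robot, and variables do not carry over. Pictures are saved under pics/ and viewed, at most 14 in all, crops included, and the job is handed in when it is done.

Besides the shell and the picture viewer there is one more tool, called after "Emit:" in YAML: its name, and indented under it one key for each argument. drive_tool: Moves the arm, as the interface text tells. Its arguments: {"type":"object","properties":{"motion":{"type":"array","items":{"type":"object","properties":{"x":{"type":"number"},"y":{"type":"number"},"z":{"type":"number"},"rx":{"type":"number"},"ry":{"type":"number"},"rz":{"type":"number"}}}},"gripper":{"type":"number"},"grip_force":{"type":"number"}},"required":["motion"]}

```bash
mkdir -p pics; ls; python3 - <<'E'
from workcell import manip
import cv2
for n in("top","side"):
    im=manip.capture(n); cv2.imwrite(f"pics/{n}0.png",im[:,:,::-1])
    c=manip.camera_info(n); print(n,c)
print(manip.sense())
E
```

```text
pics
top {'camera_matrix': array([[506.1979435 ,   0.        , 278.51233571],
       [  0.        , 506.1979435 , 214.2704849 ],
       [  0.        ,   0.        ,   1.        ]]), 'D': array([0.0137689, 0.       , 0.       , 0.       , 0.       ]), 'R': array([[ 0.01778936, -0.99983469, -0.00375883],
       [-0.99204975, -0.01718217, -0.12466785],
       [ 0.12458266,  0.00594671, -0.99219141]]), 't': array([ -78.53190224,  507.50844767, 1502.94646407])}
side {'camera_matrix': array([[387.64851288,   0.        , 283.41391205],
       [  0.        , 387.64851288, 209.85155056],
       [  0.        ,   0.        ,   1.        ]]), 'D': array([-0.11368665,  0.        ,  0.        ,  0.        ,  0.        ]), 'R': array([[-0.97966868, -0.20033892, -0.01065842],
       [-0.11807043,  0.61869356, -0.77670951],
       [ 0.16219944, -0.75965953, -0.6297688 ]]), 't': array([479.1511031 , 171.38323047, 839.84676701])}
{'time_s': 0.1, 'joint_positions': array([ 1.22241205e+00,  1.24454038e-01,  1.65155849e+00, -1.00425174e-05,
        1.36749599e+00, -8.25887042e-02]), 'qd': array([-7.15234339e-05, -2.18639577e-03, -1.96323113e-03, -2.44659541e-04,
       -6.27722832e-04,  2.12376300e-04]), 'effort': array([ 3.04254381e-04, -4.18872392e+01, -3.61099184e+01,  7.77190528e-02,
        4.59979079e-02, -5.57599117e-05]), 'position': array([170.57539901, 626.64996043, 235.48833115]), 'eef_rot': array([-2.00023523e-04,  1.32505861e-01,  9.91181759e-01, -9.36824559e-04]), 'contact_force': array([ 0.11468972,  0.10295808, -0.18130098]), 'moment': array([-0.03394827, -0.01359408, -0.00813672]), 'gripper_force': 0.0, 'finger_gap': 1.0008385588862725}
```

View pics/top0.png

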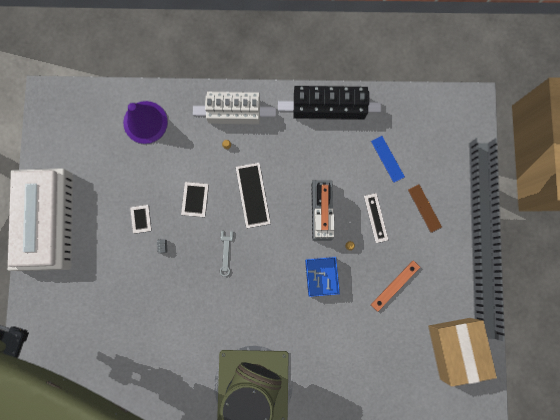

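View pics/side0.png

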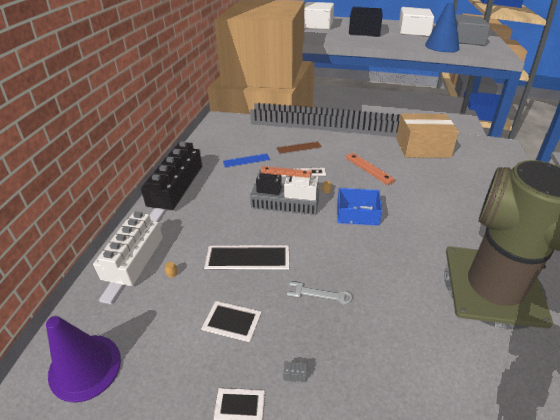

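```bash
cat > h.py <<'E'
from workcell import manip
import cv2, numpy as np
def cast(n,px,z):
    c=manip.camera_info(n); p=cv2.undistortPoints(np.float64(px).reshape(-1,1,2),c["camera_matrix"],c["D"]).reshape(-1,2)
    d=np.c_[p,np.ones(len(p))]@c["R"]; o=-c["R"].T@c["t"]
    return (o+d*((z-o[2])/d[:,2])[:,None])[:,:2]
def proj(n,X):
    c=manip.camera_info(n); return cv2.projectPoints(np.float64(X).reshape(-1,1,3),cv2.Rodrigues(c["R"])[0],c["t"],c["camera_matrix"],c["D"])[0].reshape(-1,2)
def fit(n,mask,roi,z):
    """largest blob in roi (x0,y0,x1,y1): metric centroid, angle of long axis (deg), minAreaRect size"""
    x0,y0,x1,y1=roi; m=np.zeros(mask.shape,np.uint8); m[y0:y1,x0:x1]=mask[y0:y1,x0:x1]
    cs,_=cv2.findContours(m.astype(np.uint8),cv2.RETR_EXTERNAL,cv2.CHAIN_APPROX_NONE)
    c=max(cs,key=cv2.contourArea); f=np.zeros_like(m); cv2.drawContours(f,[c],-1,1,-1)
    ys,xs=np.nonzero(f); P=cast(n,np.c_[xs,ys],z); mu=P.mean(0); w,v=np.linalg.eigh(np.cov((P-mu).T))
    a=np.degrees(np.arctan2(v[1,1],v[0,1])); a=(a+90)%180-90
    r=cv2.minAreaRect(P.astype(np.float32))
    return mu.round(1),round(a,1),np.sqrt(12*w[::-1]).round(0),np.round(r[0],1),np.round(r[1],0),round(r[2],1)
E
python3 - <<'E'
from h import *
t=cv2.imread("pics/top0.png"); s=cv2.imread("pics/side0.png")
def white(im):
    h=cv2.cvtColor(im,cv2.COLOR_BGR2HSV); return ((h[...,2]>175)&(h[...,1]<50)).astype(np.uint8)
def cop(im):
    h=cv2.cvtColor(im,cv2.COLOR_BGR2HSV); return ((h[...,0]<16)&(h[...,1]>100)&(h[...,2]>110)).astype(np.uint8)
R={"duct":(230,158,275,233),"breaker":(178,178,212,222),"relay":(126,200,155,237),"bus":(360,188,390,247)}
for k,r in R.items(): print(k,fit("top",white(t),r,3))
for k,r in {"duct":(200,240,295,275),"breaker":(198,298,266,345),"relay":(205,380,275,420)}.items(): print("side",k,fit("side",white(s),r,3))
print("bar top",fit("top",cop(t),(310,175,340,240),115))
print("bar side",fit("side",cop(s),(255,160,315,182),115))
print("spanner",cast("top",[[227,232],[225,276]],5), "term",cast("top",[[162,245]],14))
a=cv2.resize(t[165:255,290:400],None,fx=4,fy=4,interpolation=cv2.INTER_CUBIC)
b=cv2.resize(s[150:225,235:345],None,fx=4,fy=3.2,interpolation=cv2.INTER_CUBIC)
cv2.imwrite("pics/crop1.png",np.vstack([a,b]))
E
```

```text
duct (array([571.6,  12.7]), np.float64(11.4), array([195.,  75.]), array([572.2,  13. ]), array([195.,  75.]), 11.5)
breaker (array([555.5, 192.7]), np.float64(-3.9), array([103.,  73.]), array([555.7, 192.7]), array([ 73., 103.]), 85.8)
relay (array([491.5, 357.2]), np.float64(9.7), array([81., 55.]), array([491.7, 357.4]), array([81., 55.]), 9.5)
bus (array([ 507.6, -369. ]), np.float64(14.0), array([149.,  39.]), array([ 507.7, -368.9]), array([149.,  39.]), 13.7)
side duct (array([572.5,  16.2]), np.float64(10.6), array([197.,  80.]), array([574.7,  16.1]), array([196.,  79.]), 11.1)
side breaker (array([557. , 196.9]), np.float64(-4.1), array([104.,  76.]), array([557.6, 195.5]), array([ 76., 103.]), 86.3)
side relay (array([493.6, 360.3]), np.float64(12.6), array([82., 55.]), array([493.3, 360. ]), array([83., 56.]), 9.8)
bar top (array([ 521.3, -200.6]), np.float64(0.2), array([128.,  19.]), array([ 522. , -200.2]), array([128.,  17.]), 0.3)
bar side (array([ 524.9, -192.6]), np.float64(0.8), array([127.,  31.]), array([ 523.3, -192.4]), array([129.,  33.]), 1.1)
spanner [[454.53081197  87.77987039]
 [320.34986191  89.73858184]] term [[410.62799709 283.39188155]]
```

View pics/crop1.png

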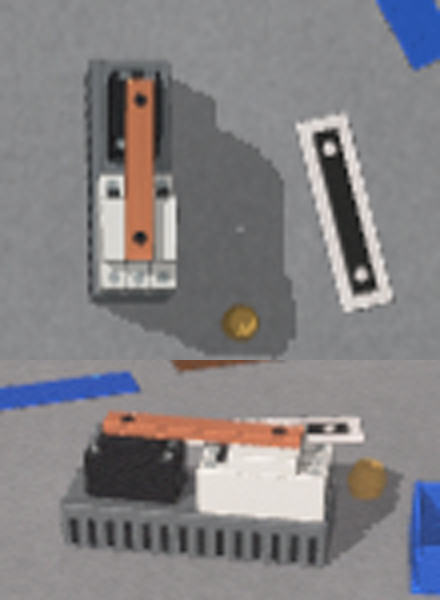

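```bash
cat >> h.py <<'E'
from scipy.spatial.transform import Rotation as Ro
def go(x,y,z,a):
    """tool shift/turn from the measured pose to TCP (x,y,z) pointing down, tool y at a deg (+-180 either)"""
    s=manip.sense(); q=s["eef_rot"]; R0=Ro.from_quat([*q[1:],q[0]]); a=np.radians(a)
    T=np.array([[-np.sin(a),np.cos(a),0],[np.cos(a),np.sin(a),0],[0,0,-1]])
    print("at",s["position"].round(1),"t",round(s["time_s"],2),"F",s["contact_force"].round(1),"gap",round(s["finger_gap"]*95,1))
    print("shift",R0.inv().apply(np.array([x,y,z])-s["position"]).round(1),"turn",(R0.inv()*Ro.from_matrix(T)).as_rotvec().round(4))
E
python3 -c "
from h import *
go(521.5,-200.4,180,90.2)"
```

```text
at [170.6 626.6 235.5] t 0.1 F [ 0.1  0.1 -0.2] gap 95.1
shift [-555.9 -705.7   56.8] turn [-0.0019 -0.0004 -0.2693]
```

Emit:
drive_tool:
  motion:
    - {"x": -280,"y": -353,"z": 0,"rz": -0.135}
    - {"x": -280,"y": -353,"z": 0,"rz": -0.135}
    - {"x": -280,"y": -353,"z": 0,"rz": -0.135}
    - {"x": -280,"y": -353,"z": 0,"rz": -0.135}
    - {"x": -556,"y": -706,"z": 0,"rz": -0.269}
    - {"x": -556,"y": -706,"z": 0,"rz": -0.269}
    - {"x": -556,"y": -706,"z": 0,"rz": -0.269}
    - {"x": -556,"y": -706,"z": 0,"rz": -0.269}
    - {"x": -556,"y": -706,"z": 0,"rz": -0.269}
    - {"x": -556,"y": -706,"z": 0,"rz": -0.269}
    - {"x": -556,"y": -706,"z": 0,"rz": -0.269}
    - {"x": -556,"y": -706,"z": 0,"rz": -0.269}
  gripper: 0.05
  grip_force: 30

```text
schema error: expected keys x, y, z, rx, ry, rz
```

```bash
python3 -c "
from h import *
go(521.5,-200.4,180,90.2)"
```

```text
at [170.6 626.6 235.5] t 0.1 F [ 0.1  0.1 -0.2] gap 95.1
shift [-555.9 -705.7   56.8] turn [-0.0019 -0.0004 -0.2693]
```

All keys are needed.

Emit:
drive_tool:
  motion:
    - {"x": -280,"y": -353,"z": 0,"rx": 0,"ry": 0,"rz": -0.135}
    - {"x": -280,"y": -353,"z": 0,"rx": 0,"ry": 0,"rz": -0.135}
    - {"x": -280,"y": -353,"z": 0,"rx": 0,"ry": 0,"rz": -0.135}
    - {"x": -280,"y": -353,"z": 0,"rx": 0,"ry": 0,"rz": -0.135}
    - {"x": -556,"y": -706,"z": 0,"rx": 0,"ry": 0,"rz": -0.269}
    - {"x": -556,"y": -706,"z": 0,"rx": 0,"ry": 0,"rz": -0.269}
    - {"x": -556,"y": -706,"z": 0,"rx": 0,"ry": 0,"rz": -0.269}
    - {"x": -556,"y": -706,"z": 0,"rx": 0,"ry": 0,"rz": -0.269}
    - {"x": -556,"y": -706,"z": 0,"rx": 0,"ry": 0,"rz": -0.269}
    - {"x": -556,"y": -706,"z": 0,"rx": 0,"ry": 0,"rz": -0.269}
    - {"x": -556,"y": -706,"z": 0,"rx": 0,"ry": 0,"rz": -0.269}
    - {"x": -556,"y": -706,"z": 0,"rx": 0,"ry": 0,"rz": -0.269}
  gripper: 0.05
  grip_force: 30

```text
time_s: 1.6
position: [464.1, -65.3, 236.5]
eef_rot: [0.0, -0.001, 1.0, 0.0]
contact_force: [1.3, 0.8, -0.6]
finger_gap: 0.525
gripper_force: 0.0
```

```bash
python3 -c "
from h import *
go(521.5,-200.4,150,90.2)"
```

```text
at [464.1 -65.3 236.5] t 1.6 F [ 1.3  0.8 -0.6] gap 49.9
shift [ -57.  -135.3   86.5] turn [ 0.0003  0.0003 -0.001 ]
```

Emit:
drive_tool:
  motion:
    - {"x": -57,"y": -135,"z": 40,"rx": 0,"ry": 0,"rz": 0}
    - {"x": -57,"y": -135,"z": 80,"rx": 0,"ry": 0,"rz": 0}
    - {"x": -57,"y": -135,"z": 80,"rx": 0,"ry": 0,"rz": 0}
    - {"x": -57,"y": -135,"z": 80,"rx": 0,"ry": 0,"rz": 0}
    - {"x": -57,"y": -135,"z": 80,"rx": 0,"ry": 0,"rz": 0}
    - {"x": -57,"y": -135,"z": 80,"rx": 0,"ry": 0,"rz": 0}

```text
time_s: 2.35
position: [521.8, -197.2, 158.1]
eef_rot: [0.001, -0.002, 1.0, -0.0]
contact_force: [0.0, 0.5, -0.2]
finger_gap: 0.523
gripper_force: 0.0
```

```bash
python3 -c "
from h import *
go(521.5,-200.4,128.5,90.2)"
```

```text
at [ 521.8 -197.2  158.1] t 2.35 F [ 0.   0.5 -0.2] gap 49.7
shift [ 0.3 -3.1 29.6] turn [-0.0008  0.002   0.0009]
```

Emit:
drive_tool:
  motion:
    - {"x": 0,"y": 0,"z": 15,"rx": 0,"ry": 0,"rz": 0}
    - {"x": 0,"y": 0,"z": 15,"rx": 0,"ry": 0,"rz": 0}
    - {"x": 0,"y": 0,"z": 15,"rx": 0,"ry": 0,"rz": 0}

```text
time_s: 2.72
position: [521.2, -197.7, 141.5]
eef_rot: [-0.0, -0.002, 1.0, 0.0]
contact_force: [-0.7, -1.3, -0.6]
finger_gap: 0.526
gripper_force: 0.0
```

```bash
python3 - <<'E'
from h import *
go(521.5,-200.4,128.5,90.2)
t=manip.capture("side");cv2.imwrite("pics/s1.png",cv2.resize(t[100:250,200:400,::-1],None,fx=3,fy=3))
E
```

```text
at [ 521.2 -197.7  141.5] t 2.73 F [-0.7 -1.3 -0.6] gap 50.0
shift [-0.3 -2.7 13. ] turn [ 0.0002 -0.0003  0.0001]
```

View pics/s1.png

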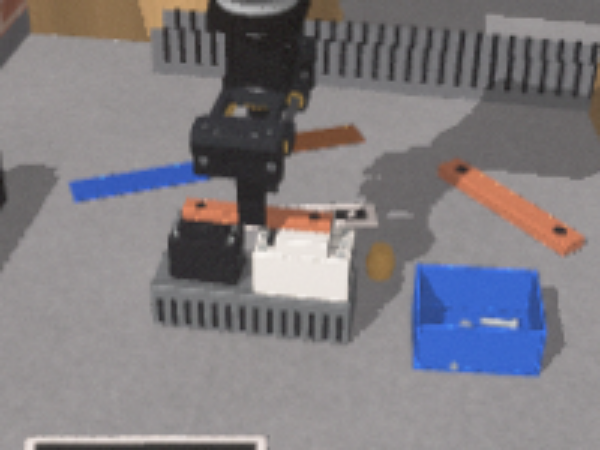

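Emit:
drive_tool:
  motion:
    - {"x": 0,"y": -2.7,"z": 8,"rx": 0,"ry": 0,"rz": 0}
    - {"x": 0,"y": -2.7,"z": 12.5,"rx": 0,"ry": 0,"rz": 0}
    - {"x": 0,"y": -2.7,"z": 12.5,"rx": 0,"ry": 0,"rz": 0}
    - {"x": 0,"y": -2.7,"z": 12.5,"rx": 0,"ry": 0,"rz": 0}

```text
time_s: 3.28
position: [521.4, -200.7, 129.1]
eef_rot: [-0.0, -0.002, 1.0, 0.0]
contact_force: [-0.3, 0.5, 0.3]
finger_gap: 0.522
gripper_force: 0.0
```

Emit:
drive_tool:
  motion:
    - {"x": 0,"y": 0,"z": 0,"rx": 0,"ry": 0,"rz": 0}
    - {"x": 0,"y": 0,"z": 0,"rx": 0,"ry": 0,"rz": 0}
    - {"x": 0,"y": 0,"z": 0,"rx": 0,"ry": 0,"rz": 0}
    - {"x": 0,"y": 0,"z": 0,"rx": 0,"ry": 0,"rz": 0}
    - {"x": 0,"y": 0,"z": 0,"rx": 0,"ry": 0,"rz": 0}
    - {"x": 0,"y": 0,"z": 0,"rx": 0,"ry": 0,"rz": 0}
  gripper: -1
  grip_force: 30

```text
time_s: 4.03
position: [521.4, -200.6, 129.2]
eef_rot: [0.0, -0.002, 1.0, 0.0]
contact_force: [-0.8, -0.2, 0.2]
finger_gap: 0.208
gripper_force: 30.0
```

Emit:
drive_tool:
  motion:
    - {"x": 0,"y": 0,"z": -15,"rx": 0,"ry": 0,"rz": 0}
    - {"x": 0,"y": 0,"z": -40,"rx": 0,"ry": 0,"rz": 0}
    - {"x": 0,"y": 0,"z": -50,"rx": 0,"ry": 0,"rz": 0}
    - {"x": 4,"y": -40,"z": -50,"rx": 0,"ry": 0,"rz": -0.05}
    - {"x": 8,"y": -80,"z": -50,"rx": 0,"ry": 0,"rz": -0.12}
    - {"x": 12,"y": -120,"z": -50,"rx": 0,"ry": 0,"rz": -0.18}
    - {"x": 14,"y": -155,"z": -50,"rx": 0,"ry": 0,"rz": -0.23}
    - {"x": 14,"y": -168,"z": -50,"rx": 0,"ry": 0,"rz": -0.24}
    - {"x": 14,"y": -168,"z": -30,"rx": 0,"ry": 0,"rz": -0.24}
    - {"x": 14,"y": -168,"z": 0,"rx": 0,"ry": 0,"rz": -0.24}
    - {"x": 14,"y": -168,"z": 30,"rx": 0,"ry": 0,"rz": -0.24}
    - {"x": 14,"y": -168,"z": 30,"rx": 0,"ry": 0,"rz": -0.24}

```text
time_s: 5.52
position: [505.7, -365.2, 94.3]
eef_rot: [-0.003, -0.122, 0.993, 0.004]
contact_force: [0.4, 0.6, -2.2]
finger_gap: 0.211
gripper_force: 30.0
```

Emit:
drive_tool:
  motion:
    - {"x": 0,"y": 0,"z": 20,"rx": 0,"ry": 0,"rz": 0}
    - {"x": 0,"y": 0,"z": 40,"rx": 0,"ry": 0,"rz": 0}
    - {"x": 0,"y": 0,"z": 40,"rx": 0,"ry": 0,"rz": 0}
    - {"x": 0,"y": 0,"z": 40,"rx": 0,"ry": 0,"rz": 0}

```text
time_s: 6.02
position: [508.1, -369.0, 59.4]
eef_rot: [0.0, -0.121, 0.993, -0.0]
contact_force: [0.1, -0.2, -1.6]
finger_gap: 0.209
gripper_force: 30.0
```

```bash
python3 - <<'E'
from h import *
go(507.6,-369,27,103.9)
E
```

```text
at [ 508.1 -369.    59.4] t 6.03 F [ 0.1 -0.2 -1.6] gap 19.9
shift [ 0.5  0.1 32.4] turn [-0.0004  0.0003  0.0005]
```

Emit:
drive_tool:
  motion:
    - {"x": 0.5,"y": 0,"z": 15,"rx": 0,"ry": 0,"rz": 0}
    - {"x": 0.5,"y": 0,"z": 26,"rx": 0,"ry": 0,"rz": 0}
    - {"x": 0.5,"y": 0,"z": 30,"rx": 0,"ry": 0,"rz": 0}
    - {"x": 0.5,"y": 0,"z": 31.5,"rx": 0,"ry": 0,"rz": 0}
    - {"x": 0.5,"y": 0,"z": 31.5,"rx": 0,"ry": 0,"rz": 0}

```text
time_s: 6.65
position: [507.6, -369.0, 27.8]
eef_rot: [0.0, -0.121, 0.993, -0.0]
contact_force: [-0.3, 1.1, -2.1]
finger_gap: 0.206
gripper_force: 30.0
```

```bash
python3 - <<'E'
from h import *
go(507.6,-369,27,103.9)
E
```

```text
at [ 507.6 -369.    27.8] t 6.65 F [-0.3  1.1 -2.1] gap 19.6
shift [-0.   0.   0.8] turn [-0.0004  0.0002  0.0005]
```

Down until the force shows touch, then release.

Emit:
drive_tool:
  motion:
    - {"x": 0,"y": 0,"z": 0.5,"rx": 0,"ry": 0,"rz": 0}
    - {"x": 0,"y": 0,"z": 0.8,"rx": 0,"ry": 0,"rz": 0}
    - {"x": 0,"y": 0,"z": 0.8,"rx": 0,"ry": 0,"rz": 0}

```text
time_s: 7.02
position: [507.6, -369.0, 27.3]
eef_rot: [0.0, -0.121, 0.993, -0.0]
contact_force: [0.7, -0.1, -0.9]
finger_gap: 0.209
gripper_force: 30.0
```

Emit:
drive_tool:
  motion:
    - {"x": 0,"y": 0,"z": 0.3,"rx": 0,"ry": 0,"rz": 0}
    - {"x": 0,"y": 0,"z": 0.3,"rx": 0,"ry": 0,"rz": 0}

```text
time_s: 7.28
position: [507.6, -369.0, 27.3]
eef_rot: [0.0, -0.121, 0.993, -0.0]
contact_force: [-0.6, 1.3, 3.7]
finger_gap: 0.203
gripper_force: 30.0
```

Emit:
drive_tool:
  motion:
    - {"x": 0,"y": 0,"z": 0,"rx": 0,"ry": 0,"rz": 0}
    - {"x": 0,"y": 0,"z": 0,"rx": 0,"ry": 0,"rz": 0}
    - {"x": 0,"y": 0,"z": 0,"rx": 0,"ry": 0,"rz": 0}
    - {"x": 0,"y": 0,"z": 0,"rx": 0,"ry": 0,"rz": 0}
    - {"x": 0,"y": 0,"z": -30,"rx": 0,"ry": 0,"rz": 0}
    - {"x": 0,"y": 0,"z": -90,"rx": 0,"ry": 0,"rz": 0}
    - {"x": -50,"y": 0,"z": -150,"rx": 0,"ry": 0,"rz": 0}
    - {"x": -100,"y": 0,"z": -180,"rx": 0,"ry": 0,"rz": 0}
    - {"x": -100,"y": 0,"z": -180,"rx": 0,"ry": 0,"rz": 0}
    - {"x": -100,"y": 0,"z": -180,"rx": 0,"ry": 0,"rz": 0}
  gripper: 0

```text
time_s: 8.52
position: [604.4, -344.5, 206.0]
eef_rot: [-0.0, -0.122, 0.993, 0.0]
contact_force: [-1.0, 0.5, 0.1]
finger_gap: 0.5
gripper_force: 0.0
```

```bash
python3 - <<'E'
from h import *
go(507.6,-369,27,103.9)
for n in("top","side"): cv2.imwrite(f"pics/{n}2.png",manip.capture(n)[:,:,::-1])
t=cv2.imread("pics/top2.png"); s=cv2.imread("pics/side2.png")
a=cv2.resize(t[165:255,290:400],None,fx=5,fy=5,interpolation=cv2.INTER_CUBIC)
cv2.imwrite("pics/crop2.png",a)
E
```

```text
at [ 604.4 -344.5  206. ] t 8.53 F [-1.   0.5  0.1] gap 47.5
shift [ 99.7  -0.5 179.1] turn [ 0.0004 -0.0009  0.0015]
```

View pics/crop2.png

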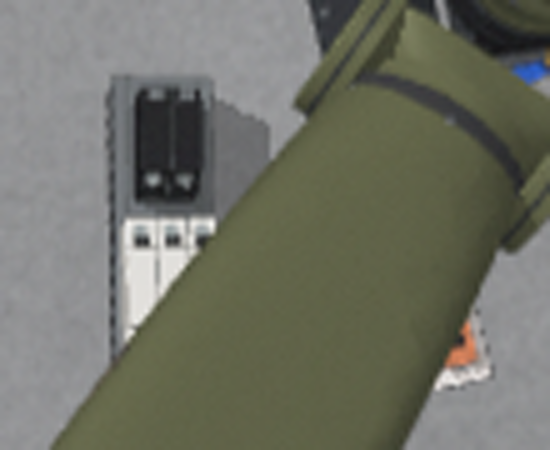

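Emit:
drive_tool:
  motion:
    - {"x": 49,"y": 424,"z": 0,"rx": 0,"ry": 0,"rz": 0.24}
    - {"x": 49,"y": 424,"z": 0,"rx": 0,"ry": 0,"rz": 0.24}
    - {"x": 49,"y": 424,"z": 0,"rx": 0,"ry": 0,"rz": 0.24}
    - {"x": 49,"y": 424,"z": 0,"rx": 0,"ry": 0,"rz": 0.24}
    - {"x": 49,"y": 424,"z": 0,"rx": 0,"ry": 0,"rz": 0.24}
    - {"x": 49,"y": 424,"z": 0,"rx": 0,"ry": 0,"rz": 0.24}
    - {"x": 49,"y": 424,"z": 0,"rx": 0,"ry": 0,"rz": 0.24}
    - {"x": 49,"y": 424,"z": 0,"rx": 0,"ry": 0,"rz": 0.24}
    - {"x": 49,"y": 424,"z": 0,"rx": 0,"ry": 0,"rz": 0.24}
  gripper: 0.8

```text
time_s: 9.75
position: [454.0, 54.2, 205.3]
eef_rot: [-0.001, -0.001, 1.0, -0.0]
contact_force: [0.3, -0.0, 0.2]
finger_gap: 0.896
gripper_force: 0.0
```

```bash
python3 - <<'E'
from h import *
for n in("top","side"): cv2.imwrite(f"pics/{n}3.png",manip.capture(n)[:,:,::-1])
t=cv2.imread("pics/top3.png"); s=cv2.imread("pics/side3.png")
def white(im):
    h=cv2.cvtColor(im,cv2.COLOR_BGR2HSV); return ((h[...,2]>165)&(h[...,1]<50)).astype(np.uint8)
def cop(im):
    h=cv2.cvtColor(im,cv2.COLOR_BGR2HSV); return ((h[...,0]<16)&(h[...,1]>100)&(h[...,2]>110)).astype(np.uint8)
print("place",fit("top",white(t)|cop(t),(360,188,390,247),3))
print("bar",fit("top",cop(t),(360,188,390,247),13))
w=white(t); print("breaker",fit("top",cv2.morphologyEx(w,cv2.MORPH_CLOSE,np.ones((5,5))),(308,195,340,245),100))
a=cv2.resize(t[165:255,290:400],None,fx=6,fy=6,interpolation=cv2.INTER_CUBIC)
cv2.imwrite("pics/crop3.png",a)
E
```

```text
place (array([ 507.9, -367.5]), np.float64(13.6), array([153.,  38.]), array([ 508.5, -368.6]), array([151.,  39.]), 13.6)
bar (array([ 507.9, -370. ]), np.float64(14.2), array([128.,  20.]), array([ 508., -370.]), array([128.,  20.]), 14.2)
breaker (array([ 478.6, -201.2]), np.float64(3.3), array([81., 55.]), array([ 478.7, -200.6]), array([78., 55.]), 1.0)
```

View pics/crop3.png

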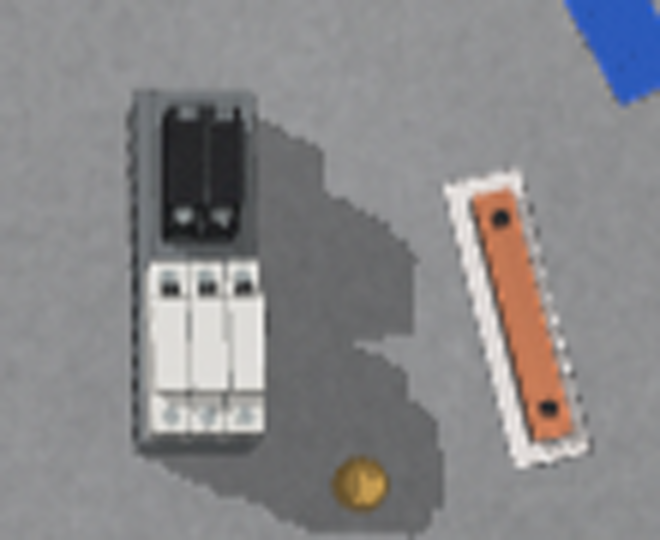

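```bash
python3 - <<'E'
from h import *
t=cv2.imread("pics/top3.png"); t0=cv2.imread("pics/top0.png")
h=cv2.cvtColor(t,cv2.COLOR_BGR2HSV)
P=lambda x,y:(290+x/6,165+y/6)
print("breaker ends z89",cast("top",[P(207,262),P(207,432)],89)," sides z105",cast("top",[P(148,345),P(264.5,345)],105))
print("relay ends z89",cast("top",[P(203,104),P(203,243)],89)," sides z105",cast("top",[P(162,170),P(244,170)],105))
print("duct top z45 right edge",cast("top",[P(256,92),P(262,445)],45))
w=((h[...,2]>165)&(h[...,1]<50)).astype(np.uint8)
m=np.zeros_like(w); m[219:228,308:340]=w[219:228,308:340]  # poles: long edges by row
L=[];Rr=[]
for r in range(212,235):
    c=np.nonzero(w[r,308:340])[0]+308
    if len(c)>10: L.append((c[0]-.5,r));Rr.append((c[-1]+.5,r))
for e in(L,Rr):
    q=cast("top",e,97); f=np.polyfit(q[:,0],q[:,1],1); print("breaker edge angle",np.degrees(np.arctan(f[0])), q[:,1].mean())
g=cv2.cvtColor(t0,cv2.COLOR_BGR2GRAY)
for k,r in {"duct":(240,166,268,226),"breaker":(184,185,207,214),"relay":(133,206,150,231),"bus":(365,195,387,242)}.items(): print(k,fit("top",(g<70).astype(np.uint8),r,3))
d=(h[...,2]<75).astype(np.uint8); print("relay",fit("top",d,(315,180,333,208),99))
go(478.6,-201,84.5+40,90.5)
E
```

```text
breaker ends z89 [[ 520.41744378 -203.92580823]
 [ 437.49996811 -204.4588118 ]]  sides z105 [[ 477.52460218 -174.53233957]
 [ 478.49757197 -230.37751098]]
relay ends z89 [[ 598.49876389 -201.45523282]
 [ 529.72388919 -201.91823168]]  sides z105 [[ 562.69798729 -180.53550521]
 [ 563.37336011 -220.12880845]]
duct top z45 right edge [[ 613.53811196 -231.83116824]
 [ 435.10042037 -235.61423486]]
breaker edge angle 2.730206579391542 -174.16539650819817
breaker edge angle 0.24042676670237367 -229.54862714716413
duct (array([572.3,  12.5]), np.float64(11.1), array([175.,  58.]), array([573.2,  12.8]), array([175.,  58.]), 11.4)
breaker (array([556.2, 192.3]), np.float64(-4.0), array([79., 52.]), array([556.3, 192.3]), array([51., 79.]), 85.8)
relay (array([492.5, 358. ]), np.float64(9.0), array([58., 32.]), array([492.3, 357.9]), array([57., 32.]), 9.3)
bus (array([ 508.4, -369.4]), np.float64(13.8), array([118.,  18.]), array([ 508.4, -369.4]), array([126.,  17.]), 13.6)
relay (array([ 561.4, -199.4]), np.float64(-0.9), array([64., 40.]), array([ 562.2, -199.9]), array([65., 38.]), 0.5)
at [454.7  53.7 205.8] t 9.85 F [ 0.1 -0.3 -0.3] gap 85.7
shift [ -23.7 -254.7   81.4] turn [-0.0003 -0.0013 -0.0076]
```

Emit:
drive_tool:
  motion:
    - {"x": -24,"y": -60,"z": 0,"rx": 0,"ry": 0,"rz": 0}
    - {"x": -24,"y": -120,"z": 0,"rx": 0,"ry": 0,"rz": -0.01}
    - {"x": -24,"y": -180,"z": 0,"rx": 0,"ry": 0,"rz": -0.01}
    - {"x": -24,"y": -235,"z": 0,"rx": 0,"ry": 0,"rz": -0.01}
    - {"x": -24,"y": -256,"z": 15,"rx": 0,"ry": 0,"rz": -0.01}
    - {"x": -24,"y": -256,"z": 40,"rx": 0,"ry": 0,"rz": -0.01}
    - {"x": -24,"y": -256,"z": 60,"rx": 0,"ry": 0,"rz": -0.01}
    - {"x": -24,"y": -256,"z": 60,"rx": 0,"ry": 0,"rz": -0.01}
    - {"x": -24,"y": -256,"z": 60,"rx": 0,"ry": 0,"rz": -0.01}

```text
time_s: 10.98
position: [480.0, -200.7, 147.0]
eef_rot: [0.0, -0.007, 1.0, -0.0]
contact_force: [0.2, -0.2, -0.7]
finger_gap: 0.897
gripper_force: 0.0
```

```bash
python3 - <<'E'
from h import *
go(479,-202.2,83,90.8)
E
```

```text
at [ 480.  -200.7  147. ] t 10.97 F [ 0.2 -0.2 -0.7] gap 85.3
shift [ 1.  -1.4 64. ] turn [-0.0003  0.0005 -0.    ]
```

Emit:
drive_tool:
  motion:
    - {"x": 1,"y": -1.4,"z": 25,"rx": 0,"ry": 0,"rz": 0}
    - {"x": 1,"y": -1.4,"z": 50,"rx": 0,"ry": 0,"rz": 0}
    - {"x": 1,"y": -1.4,"z": 63,"rx": 0,"ry": 0,"rz": 0}
    - {"x": 1,"y": -1.4,"z": 63,"rx": 0,"ry": 0,"rz": 0}
    - {"x": 1,"y": -1.4,"z": 63,"rx": 0,"ry": 0,"rz": 0}

```text
time_s: 11.6
position: [479.5, -202.8, 84.9]
eef_rot: [0.001, -0.007, 1.0, -0.001]
contact_force: [0.0, -0.2, -0.2]
finger_gap: 0.901
gripper_force: 0.0
```

Emit:
drive_tool:
  motion:
    - {"x": 0,"y": 0,"z": 0,"rx": 0,"ry": 0,"rz": 0}
    - {"x": 0,"y": 0,"z": 0,"rx": 0,"ry": 0,"rz": 0}
    - {"x": 0,"y": 0,"z": 0,"rx": 0,"ry": 0,"rz": 0}
    - {"x": 0,"y": 0,"z": 0,"rx": 0,"ry": 0,"rz": 0}
    - {"x": 0,"y": 0,"z": 0,"rx": 0,"ry": 0,"rz": 0}
    - {"x": 0,"y": 0,"z": 0,"rx": 0,"ry": 0,"rz": 0}
  gripper: -1
  grip_force: 30

```text
time_s: 12.35
position: [478.7, -202.1, 83.8]
eef_rot: [0.0, -0.007, 1.0, 0.0]
contact_force: [-1.0, 3.6, 4.0]
finger_gap: 0.569
gripper_force: 29.9
```

```bash
python3 - <<'E'
from h import *
go(555.9,192.5,150,86)
E
```

```text
at [ 478.7 -202.1   83.8] t 12.35 F [-1.   3.6  4. ] gap 54.1
shift [-82.3 393.6 -66. ] turn [0.0007 0.0001 0.0829]
```

Emit:
drive_tool:
  motion:
    - {"x": 0,"y": 0,"z": -10,"rx": 0,"ry": 0,"rz": 0}
    - {"x": 0,"y": 0,"z": -35,"rx": 0,"ry": 0,"rz": 0}
    - {"x": 0,"y": 0,"z": -65,"rx": 0,"ry": 0,"rz": 0}
    - {"x": 0,"y": 20,"z": -75,"rx": 0,"ry": 0,"rz": 0}
    - {"x": -10,"y": 60,"z": -75,"rx": 0,"ry": 0,"rz": 0.01}
    - {"x": -22,"y": 110,"z": -75,"rx": 0,"ry": 0,"rz": 0.02}
    - {"x": -35,"y": 165,"z": -75,"rx": 0,"ry": 0,"rz": 0.04}
    - {"x": -47,"y": 220,"z": -75,"rx": 0,"ry": 0,"rz": 0.05}
    - {"x": -59,"y": 275,"z": -75,"rx": 0,"ry": 0,"rz": 0.06}
    - {"x": -70,"y": 330,"z": -75,"rx": 0,"ry": 0,"rz": 0.07}
    - {"x": -78,"y": 370,"z": -70,"rx": 0,"ry": 0,"rz": 0.08}
    - {"x": -82,"y": 390,"z": -60,"rx": 0,"ry": 0,"rz": 0.083}

```text
time_s: 13.85
position: [554.5, 191.1, 142.5]
eef_rot: [-0.001, 0.034, 0.999, -0.0]
contact_force: [0.8, -0.3, -4.3]
finger_gap: 0.566
gripper_force: 29.9
```

Emit:
drive_tool:
  motion:
    - {"x": 0,"y": 3,"z": 20,"rx": 0,"ry": 0,"rz": 0}
    - {"x": 0,"y": 3,"z": 50,"rx": 0,"ry": 0,"rz": 0}
    - {"x": 0,"y": 3,"z": 65,"rx": 0,"ry": 0,"rz": 0}
    - {"x": 0,"y": 3,"z": 65,"rx": 0,"ry": 0,"rz": 0}
    - {"x": 0,"y": 3,"z": 65,"rx": 0,"ry": 0,"rz": 0}

```text
time_s: 14.48
position: [556.4, 191.2, 79.4]
eef_rot: [0.001, 0.035, 0.999, 0.0]
contact_force: [0.7, -0.3, -3.1]
finger_gap: 0.566
gripper_force: 29.9
```

```bash
python3 - <<'E'
from h import *
go(555.6,192.4,41.8,86)
E
```

```text
at [556.4 191.2  79.4] t 14.47 F [ 0.7 -0.3 -3.1] gap 53.8
shift [ 1.   1.1 37.6] turn [ 0.0003  0.0015 -0.0008]
```

Emit:
drive_tool:
  motion:
    - {"x": 0.8,"y": 1.1,"z": 15,"rx": 0,"ry": 0,"rz": 0}
    - {"x": 0.8,"y": 1.1,"z": 28,"rx": 0,"ry": 0,"rz": 0}
    - {"x": 0.8,"y": 1.1,"z": 34,"rx": 0,"ry": 0,"rz": 0}
    - {"x": 0.8,"y": 1.1,"z": 36,"rx": 0,"ry": 0,"rz": 0}
    - {"x": 0.8,"y": 1.1,"z": 36,"rx": 0,"ry": 0,"rz": 0}

```text
time_s: 15.1
position: [555.2, 192.9, 42.6]
eef_rot: [0.0, 0.035, 0.999, 0.0]
contact_force: [0.2, 0.9, -4.7]
finger_gap: 0.566
gripper_force: 29.9
```

Emit:
drive_tool:
  motion:
    - {"x": 0,"y": 0,"z": 0.6,"rx": 0,"ry": 0,"rz": 0}
    - {"x": 0,"y": 0,"z": 1,"rx": 0,"ry": 0,"rz": 0}
    - {"x": 0,"y": 0,"z": 1,"rx": 0,"ry": 0,"rz": 0}

```text
time_s: 15.48
position: [555.2, 192.8, 41.8]
eef_rot: [0.0, 0.035, 0.999, 0.0]
contact_force: [0.1, 0.6, -3.7]
finger_gap: 0.565
gripper_force: 29.9
```

```bash
python3 - <<'E'
from h import *
go(555.6,192.4,41.8,86)
E
```

```text
at [555.2 192.8  41.8] t 15.47 F [ 0.1  0.6 -3.7] gap 53.7
shift [-0.5 -0.4 -0. ] turn [0.0002 0.0005 0.    ]
```

Emit:
drive_tool:
  motion:
    - {"x": -0.4,"y": -0.4,"z": 0.4,"rx": 0,"ry": 0,"rz": 0}
    - {"x": -0.4,"y": -0.4,"z": 0.8,"rx": 0,"ry": 0,"rz": 0}
    - {"x": -0.4,"y": -0.4,"z": 0.8,"rx": 0,"ry": 0,"rz": 0}

```text
time_s: 15.85
position: [555.6, 192.6, 41.7]
eef_rot: [0.0, 0.035, 0.999, 0.0]
contact_force: [-4.7, 1.0, 5.5]
finger_gap: 0.568
gripper_force: 29.9
```

Touching (+5.5 N). Release, rise, go aside for a look.

Emit:
drive_tool:
  motion:
    - {"x": 0,"y": 0,"z": 0,"rx": 0,"ry": 0,"rz": 0}
    - {"x": 0,"y": 0,"z": 0,"rx": 0,"ry": 0,"rz": 0}
    - {"x": 0,"y": 0,"z": 0,"rx": 0,"ry": 0,"rz": 0}
    - {"x": 0,"y": 0,"z": 0,"rx": 0,"ry": 0,"rz": 0}
    - {"x": 0,"y": 0,"z": -20,"rx": 0,"ry": 0,"rz": 0}
    - {"x": 0,"y": 0,"z": -60,"rx": 0,"ry": 0,"rz": 0}
    - {"x": 0,"y": 0,"z": -110,"rx": 0,"ry": 0,"rz": 0}
    - {"x": 60,"y": -50,"z": -130,"rx": 0,"ry": 0,"rz": -0.04}
    - {"x": 120,"y": -110,"z": -130,"rx": 0,"ry": 0,"rz": -0.08}
    - {"x": 130,"y": -160,"z": -130,"rx": 0,"ry": 0,"rz": -0.08}
    - {"x": 130,"y": -190,"z": -130,"rx": 0,"ry": 0,"rz": -0.08}
    - {"x": 130,"y": -190,"z": -130,"rx": 0,"ry": 0,"rz": -0.08}
  gripper: 0.6

```text
time_s: 17.35
position: [412.1, 9.5, 172.4]
eef_rot: [0.002, -0.002, 1.0, -0.0]
contact_force: [0.9, -0.1, 0.4]
finger_gap: 0.8
gripper_force: 0.0
```

```bash
python3 - <<'E'
from h import *
for n in("top","side"): cv2.imwrite(f"pics/{n}4.png",manip.capture(n)[:,:,::-1])
t=cv2.imread("pics/top4.png")
a=cv2.resize(t[165:255,290:350],None,fx=6,fy=6,interpolation=cv2.INTER_CUBIC)
b=cv2.resize(t[165:255,165:225],None,fx=6,fy=6,interpolation=cv2.INTER_CUBIC)
cv2.imwrite("pics/crop4.png",np.hstack([a,b]))
go(561,-201,180,90.8)
E
```

```text
at [412.8  11.6 172.1] t 17.45 F [-0.1 -0.5  1.2] gap 76.5
shift [-146.3 -213.9   -7.5] turn [ 0.0002  0.0025 -0.0053]
```

View pics/crop4.png

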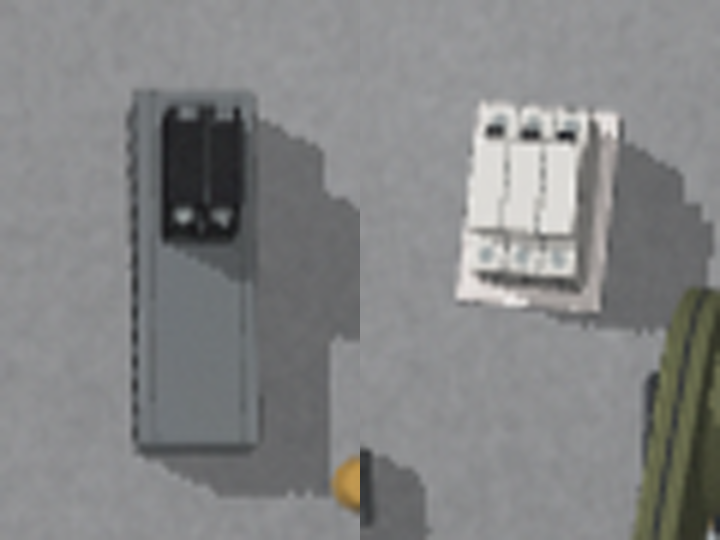

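```bash
python3 - <<'E'
from h import *
P=lambda x,y:(290+x/6,165+y/6); B=lambda x,y:(165+(x-360)/6,165+y/6)
print("relay far z89, near z45",cast("top",[P(203,104)],89),cast("top",[P(203,243)],45))
print("duct ends",cast("top",[P(195,92),P(197,444)],45), "corners R",cast("top",[P(256,92),P(258,444)],45),"L",cast("top",[P(137,92),P(138,444)],45))
print("breaker ends",cast("top",[B(533,105),B(522,272)],47),"sides",cast("top",[B(472,185),B(585,185)],63))
c=manip.camera_info("top"); print("cam",-c["R"].T@c["t"])
t=cv2.imread("pics/top4.png");h=cv2.cvtColor(t,cv2.COLOR_BGR2HSV);d=(h[...,2]<75).astype(np.uint8)
for r in range(183,207):
    k=np.nonzero(d[r,312:338])[0]+312
    if len(k): print(r,k.min(),k.max(),end='; ')
E
```

```text
relay far z89, near z45 [[ 598.49876389 -201.45523282]] [[ 536.0931509  -205.61742251]]
duct ends [[ 613.01875231 -201.06300956]
 [ 435.02881456 -203.30060157]] corners R [[ 613.53811196 -231.83116824]
 [ 435.56362503 -233.62411748]] L [[ 612.52371604 -171.79952009]
 [ 434.51216878 -173.96275188]]
breaker ends [[599.29709645 188.16659724]
 [514.2957222  190.40400846]] sides [[555.39499242 214.1012125 ]
 [556.36962207 157.9307368 ]]
cam [ 317.62959115  -78.73640683 1554.18537474]
183 318 329; 184 317 329; 185 317 330; 186 317 330; 187 317 330; 188 317 330; 189 317 330; 190 317 330; 191 317 330; 192 317 330; 193 317 330; 194 317 330; 195 317 330; 196 312 330; 197 317 330; 198 317 330; 199 312 329; 200 312 329; 201 312 329; 202 317 329; 203 312 329; 204 312 329; 205 319 328;
```

```bash
python3 - <<'E'
from h import *
t=cv2.imread("pics/top4.png"); s=cv2.imread("pics/side4.png")
def box(cx,cy,a,L,W,zs):
    a=np.radians(a);u=np.array([np.cos(a),np.sin(a)]);v=np.array([-u[1],u[0]])
    return [[*(np.array([cx,cy])+i*L/2*u+j*W/2*v),z] for z in zs for i,j in((1,1),(1,-1),(-1,-1),(-1,1))]
def view(n,im,x0,y0,w,h,f):
    c=cv2.resize(im[y0:y0+h,x0:x0+w],None,fx=f,fy=f,interpolation=cv2.INTER_CUBIC)
    for (L,W,zs,col) in((104,74,[3],(0,0,255)),(84,54,[3],(0,200,0)),(46,54,[63],(255,0,0))):
        p=proj(n,box(555.7,192.5,-4,L,W,zs)); q=((p-[x0-.5,y0-.5])*f-.5).round().astype(int)
        cv2.polylines(c,[q],True,col,1)
    return c
cv2.imwrite("pics/crop5.png",np.hstack([view("top",t,170,172,45,50,9),view("side",s,195,270,45*7//6,50,7)[:450] if 0 else cv2.resize(view("side",s,190,270,80,90,5),(400,450))]))
E
```

```text
(no output)
```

View pics/crop5.png

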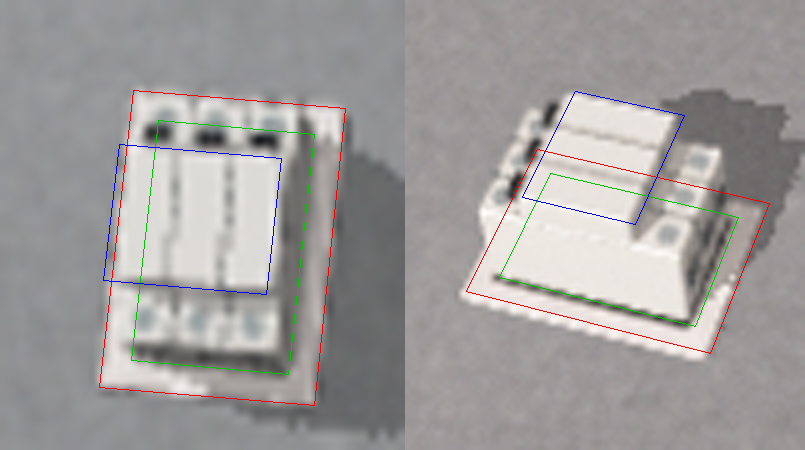

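Emit:
drive_tool:
  motion:
    - {"x": -40,"y": -50,"z": -20,"rx": 0,"ry": 0,"rz": 0}
    - {"x": -80,"y": -100,"z": -20,"rx": 0,"ry": 0,"rz": -0.005}
    - {"x": -115,"y": -150,"z": -20,"rx": 0,"ry": 0,"rz": -0.005}
    - {"x": -145,"y": -200,"z": -10,"rx": 0,"ry": 0,"rz": -0.005}
    - {"x": -153,"y": -213,"z": 10,"rx": 0,"ry": 0,"rz": -0.005}
    - {"x": -153,"y": -213,"z": 30,"rx": 0,"ry": 0,"rz": -0.005}
    - {"x": -153,"y": -213,"z": 30,"rx": 0,"ry": 0,"rz": -0.005}
    - {"x": -153,"y": -213,"z": 30,"rx": 0,"ry": 0,"rz": -0.005}

```text
time_s: 18.45
position: [567.7, -198.2, 141.2]
eef_rot: [0.0, -0.008, 1.0, -0.0]
contact_force: [-0.5, -0.8, 0.3]
finger_gap: 0.799
gripper_force: 0.0
```

```bash
python3 - <<'E'
from h import *
go(567,-200.6,83,90.8)
E
```

```text
at [ 567.7 -198.2  141.2] t 18.45 F [-0.5 -0.8  0.3] gap 75.9
shift [ 0.7 -2.4 58.2] turn [-0.      0.0003  0.0029]
```

Emit:
drive_tool:
  motion:
    - {"x": 0.7,"y": -2,"z": 20,"rx": 0,"ry": 0,"rz": 0.002}
    - {"x": 0.7,"y": -2,"z": 45,"rx": 0,"ry": 0,"rz": 0.002}
    - {"x": 0.7,"y": -2,"z": 58,"rx": 0,"ry": 0,"rz": 0.002}
    - {"x": 0.7,"y": -2,"z": 58,"rx": 0,"ry": 0,"rz": 0.002}
    - {"x": 0.7,"y": -2,"z": 58,"rx": 0,"ry": 0,"rz": 0.002}
    - {"x": 0.7,"y": -2,"z": 58,"rx": 0,"ry": 0,"rz": 0.002}

```text
time_s: 19.2
position: [567.6, -201.9, 83.9]
eef_rot: [0.001, -0.007, 1.0, -0.0]
contact_force: [-0.0, -0.4, -0.3]
finger_gap: 0.805
gripper_force: 0.0
```

Emit:
drive_tool:
  motion:
    - {"x": 0,"y": 0,"z": 0,"rx": 0,"ry": 0,"rz": 0}
    - {"x": 0,"y": 0,"z": 0,"rx": 0,"ry": 0,"rz": 0}
    - {"x": 0,"y": 0,"z": 0,"rx": 0,"ry": 0,"rz": 0}
    - {"x": 0,"y": 0,"z": 0,"rx": 0,"ry": 0,"rz": 0}
    - {"x": 0,"y": 0,"z": 0,"rx": 0,"ry": 0,"rz": 0}
    - {"x": 0,"y": 0,"z": 0,"rx": 0,"ry": 0,"rz": 0}
  gripper: -1
  grip_force: 25

```text
time_s: 19.95
position: [566.8, -201.3, 82.7]
eef_rot: [-0.0, -0.007, 1.0, 0.0]
contact_force: [-0.2, 1.3, 0.6]
finger_gap: 0.377
gripper_force: 25.0
```

```bash
python3 - <<'E'
from h import *
go(492,357.6,160,99.5)
E
```

```text
at [ 566.8 -201.3   82.7] t 19.95 F [-0.2  1.3  0.6] gap 35.8
shift [ 67.5 559.9 -77. ] turn [ 0.0004 -0.0002 -0.1526]
```

Emit:
drive_tool:
  motion:
    - {"x": 0,"y": 0,"z": -10,"rx": 0,"ry": 0,"rz": 0}
    - {"x": 0,"y": 0,"z": -35,"rx": 0,"ry": 0,"rz": 0}
    - {"x": 0,"y": 10,"z": -65,"rx": 0,"ry": 0,"rz": 0}
    - {"x": 5,"y": 40,"z": -78,"rx": 0,"ry": 0,"rz": -0.01}
    - {"x": 11,"y": 90,"z": -78,"rx": 0,"ry": 0,"rz": -0.02}
    - {"x": 17,"y": 145,"z": -78,"rx": 0,"ry": 0,"rz": -0.04}
    - {"x": 24,"y": 200,"z": -78,"rx": 0,"ry": 0,"rz": -0.05}
    - {"x": 30,"y": 255,"z": -78,"rx": 0,"ry": 0,"rz": -0.07}
    - {"x": 37,"y": 310,"z": -78,"rx": 0,"ry": 0,"rz": -0.08}
    - {"x": 44,"y": 365,"z": -78,"rx": 0,"ry": 0,"rz": -0.1}
    - {"x": 50,"y": 420,"z": -78,"rx": 0,"ry": 0,"rz": -0.11}
    - {"x": 57,"y": 475,"z": -78,"rx": 0,"ry": 0,"rz": -0.13}

```text
time_s: 21.45
position: [503.4, 274.3, 161.3]
eef_rot: [0.001, -0.072, 0.997, -0.0]
contact_force: [0.0, 0.2, -1.7]
finger_gap: 0.377
gripper_force: 25.0
```

```bash
python3 - <<'E'
from h import *
go(491.6,357.6,160,99.5)
E
```

```text
at [503.4 274.3 161.3] t 21.45 F [ 0.   0.2 -1.7] gap 35.8
shift [-0.3 84.1  1.3] turn [-0.0002  0.0011 -0.022 ]
```

Emit:
drive_tool:
  motion:
    - {"x": 0,"y": 45,"z": 0,"rx": 0,"ry": 0,"rz": -0.01}
    - {"x": 0,"y": 75,"z": 10,"rx": 0,"ry": 0,"rz": -0.022}
    - {"x": 0,"y": 83,"z": 30,"rx": 0,"ry": 0,"rz": -0.022}
    - {"x": 0,"y": 83,"z": 60,"rx": 0,"ry": 0,"rz": -0.022}
    - {"x": 0,"y": 83,"z": 85,"rx": 0,"ry": 0,"rz": -0.022}
    - {"x": 0,"y": 83,"z": 85,"rx": 0,"ry": 0,"rz": -0.022}
    - {"x": 0,"y": 83,"z": 85,"rx": 0,"ry": 0,"rz": -0.022}

```text
time_s: 22.32
position: [492.4, 354.4, 76.3]
eef_rot: [0.0, -0.082, 0.997, 0.0]
contact_force: [-0.7, 0.1, -1.0]
finger_gap: 0.38
gripper_force: 25.0
```

```bash
python3 - <<'E'
from h import *
go(491.6,357.6,41.2,99.5)
E
```

```text
at [492.4 354.4  76.3] t 22.32 F [-0.7  0.1 -1. ] gap 36.1
shift [ 0.3  3.2 35.1] turn [ 0.0001  0.0007 -0.0014]
```

Emit:
drive_tool:
  motion:
    - {"x": 0.3,"y": 3.2,"z": 15,"rx": 0,"ry": 0,"rz": 0}
    - {"x": 0.3,"y": 3.2,"z": 27,"rx": 0,"ry": 0,"rz": 0}
    - {"x": 0.3,"y": 3.2,"z": 33,"rx": 0,"ry": 0,"rz": 0}
    - {"x": 0.3,"y": 3.2,"z": 34.5,"rx": 0,"ry": 0,"rz": 0}
    - {"x": 0.3,"y": 3.2,"z": 34.5,"rx": 0,"ry": 0,"rz": 0}
    - {"x": 0.3,"y": 3.2,"z": 34.5,"rx": 0,"ry": 0,"rz": 0}

```text
time_s: 23.08
position: [491.2, 358.0, 41.5]
eef_rot: [0.0, -0.083, 0.997, 0.0]
contact_force: [0.8, 0.6, -1.2]
finger_gap: 0.373
gripper_force: 25.0
```

```bash
python3 - <<'E'
from h import *
go(491.6,357.6,40.7,99.5)
E
```

```text
at [491.2 358.   41.5] t 23.07 F [ 0.8  0.6 -1.2] gap 35.4
shift [-0.4 -0.5  0.8] turn [ 0.0002  0.0005 -0.0006]
```

Emit:
drive_tool:
  motion:
    - {"x": -0.4,"y": -0.3,"z": 0.5,"rx": 0,"ry": 0,"rz": 0}
    - {"x": -0.4,"y": -0.3,"z": 1.0,"rx": 0,"ry": 0,"rz": 0}
    - {"x": -0.4,"y": -0.3,"z": 1.3,"rx": 0,"ry": 0,"rz": 0}
    - {"x": -0.4,"y": -0.3,"z": 1.3,"rx": 0,"ry": 0,"rz": 0}

```text
time_s: 23.58
position: [491.7, 357.8, 40.7]
eef_rot: [0.0, -0.083, 0.997, 0.0]
contact_force: [-2.2, -2.1, 4.7]
finger_gap: 0.378
gripper_force: 25.0
```

Emit:
drive_tool:
  motion:
    - {"x": 0,"y": 0,"z": 0,"rx": 0,"ry": 0,"rz": 0}
    - {"x": 0,"y": 0,"z": 0,"rx": 0,"ry": 0,"rz": 0}
    - {"x": 0,"y": 0,"z": 0,"rx": 0,"ry": 0,"rz": 0}
    - {"x": 0,"y": 0,"z": 0,"rx": 0,"ry": 0,"rz": 0}
    - {"x": 0,"y": 0,"z": -20,"rx": 0,"ry": 0,"rz": 0}
    - {"x": 0,"y": 0,"z": -60,"rx": 0,"ry": 0,"rz": 0}
    - {"x": 0,"y": 0,"z": -110,"rx": 0,"ry": 0,"rz": 0}
    - {"x": 0,"y": 0,"z": -140,"rx": 0,"ry": 0,"rz": 0}
    - {"x": 20,"y": -50,"z": -140,"rx": 0,"ry": 0,"rz": 0.02}
    - {"x": 44,"y": -100,"z": -140,"rx": 0,"ry": 0,"rz": 0.05}
    - {"x": 66,"y": -150,"z": -140,"rx": 0,"ry": 0,"rz": 0.07}
    - {"x": 88,"y": -200,"z": -140,"rx": 0,"ry": 0,"rz": 0.1}
  gripper: 0.7

```text
time_s: 25.08
position: [437.2, 144.6, 181.7]
eef_rot: [0.001, -0.032, 0.999, 0.0]
contact_force: [0.3, 0.4, -0.0]
finger_gap: 0.848
gripper_force: 0.0
```

Emit:
drive_tool:
  motion:
    - {"x": 22,"y": -50,"z": 0,"rx": 0,"ry": 0,"rz": 0.02}
    - {"x": 44,"y": -100,"z": 0,"rx": 0,"ry": 0,"rz": 0.04}
    - {"x": 58,"y": -130,"z": 0,"rx": 0,"ry": 0,"rz": 0.06}
    - {"x": 58,"y": -130,"z": 0,"rx": 0,"ry": 0,"rz": 0.06}
    - {"x": 58,"y": -130,"z": 0,"rx": 0,"ry": 0,"rz": 0.06}

```text
time_s: 25.7
position: [388.6, 12.8, 181.0]
eef_rot: [0.001, -0.003, 1.0, 0.0]
contact_force: [-0.1, -0.7, 0.0]
finger_gap: 0.848
gripper_force: 0.0
```

```bash
cat >> h.py <<'E'
def box(cx,cy,a,L,W,z):
    a=np.radians(a);u=np.array([np.cos(a),np.sin(a)]);v=np.array([-u[1],u[0]])
    return [[*(np.array([cx,cy])+i*L/2*u+j*W/2*v),z] for i,j in((1,1),(1,-1),(-1,-1),(-1,1))]
def view(n,im,x0,y0,w,h,f,boxes):
    c=cv2.resize(im[y0:y0+h,x0:x0+w],None,fx=f,fy=f,interpolation=cv2.INTER_CUBIC)
    for i,b in enumerate(boxes):
        q=((proj(n,box(*b))-[x0-.5,y0-.5])*f-.5).round().astype(int)
        cv2.polylines(c,[q],True,[(0,0,255),(0,200,0),(255,0,0)][i%3],1)
    return c
E
python3 - <<'E'
from h import *
for n in("top","side"): cv2.imwrite(f"pics/{n}6.png",manip.capture(n)[:,:,::-1])
t=cv2.imread("pics/top6.png")
D=(524,-202.2,0.7,180,60)
a=view("top",t,300,172,45,75,8,[(*D,45),(*D,0)])
b=view("top",t,120,192,45,75,8,[(491.7,357.6,9.5,82,56,3),(491.7,357.6,9.5,62,36,3),(491.7,357.6,9.5,42,36,63)])
cv2.imwrite("pics/crop6.png",np.hstack([a,b]))
go(524,-202.2,80,90.7)
E
```

```text
at [388.5  13.2 180.5] t 25.8 F [-0.5  0.2  0.2] gap 80.8
shift [-134.  -216.4  100.5] turn [ 0.0002  0.0006 -0.0055]
```

View pics/crop6.png

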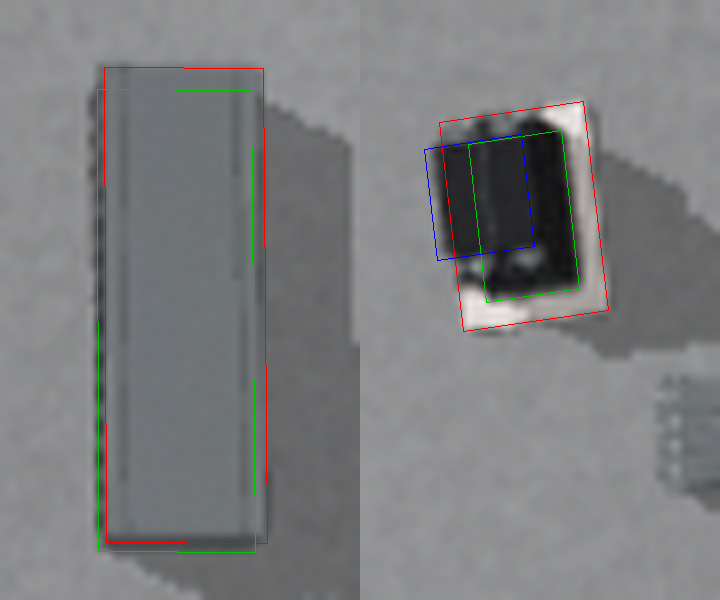

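```bash
python3 - <<'E'
from h import *
t=cv2.imread("pics/top6.png");s=cv2.imread("pics/side6.png")
R=(491.7,357.6,9.5)
B=[(*R,82,56,3),(*R,62,36,3),(*R,62,36,47)]
a=view("top",t,125,195,35,45,12,B)
b=cv2.resize(view("side",s,205,355,75,65,7,B),(0,0),fx=.7,fy=1)
b=cv2.copyMakeBorder(b,0,a.shape[0]-b.shape[0],0,0,cv2.BORDER_CONSTANT)
cv2.imwrite("pics/crop7.png",np.hstack([a,b]))
E
```

```text
(no output)
```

View pics/crop7.png

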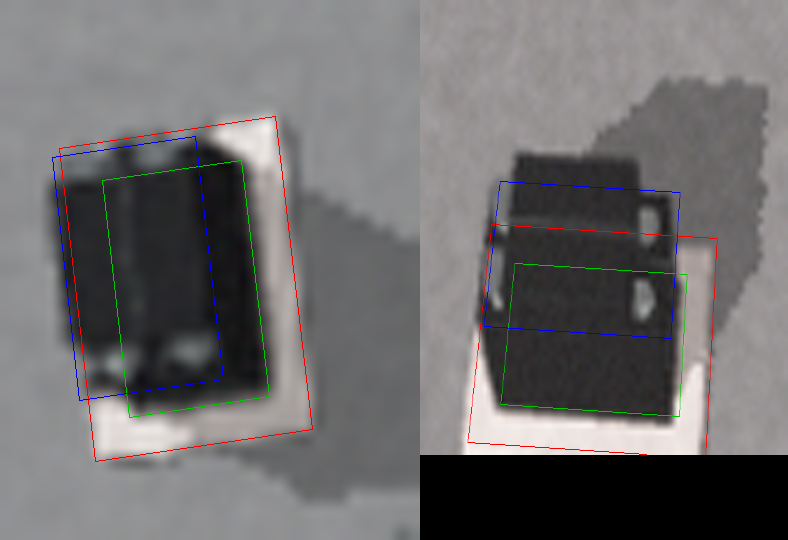

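Emit:
drive_tool:
  motion:
    - {"x": -35,"y": -50,"z": 0,"rx": 0,"ry": 0,"rz": 0}
    - {"x": -65,"y": -100,"z": 0,"rx": 0,"ry": 0,"rz": -0.005}
    - {"x": -95,"y": -150,"z": 0,"rx": 0,"ry": 0,"rz": -0.005}
    - {"x": -125,"y": -200,"z": 30,"rx": 0,"ry": 0,"rz": -0.005}
    - {"x": -135,"y": -214,"z": 60,"rx": 0,"ry": 0,"rz": -0.005}
    - {"x": -135,"y": -214,"z": 95,"rx": 0,"ry": 0,"rz": -0.005}
    - {"x": -135,"y": -214,"z": 95,"rx": 0,"ry": 0,"rz": -0.005}
    - {"x": -135,"y": -214,"z": 95,"rx": 0,"ry": 0,"rz": -0.005}
  gripper: 0.9

```text
time_s: 26.8
position: [525.2, -200.3, 86.0]
eef_rot: [0.001, -0.006, 1.0, -0.0]
contact_force: [-0.6, -0.3, 1.1]
finger_gap: 0.95
gripper_force: 0.0
```

```bash
python3 - <<'E'
from h import *
go(525,-201.5,33,90.8)
E
```

```text
at [ 525.2 -200.3   86. ] t 26.8 F [-0.6 -0.3  1.1] gap 90.2
shift [ 0.3 -1.1 53. ] turn [-0.0005  0.001  -0.0023]
```

Emit:
drive_tool:
  motion:
    - {"x": 0.3,"y": -1,"z": 20,"rx": 0,"ry": 0,"rz": -0.002}
    - {"x": 0.3,"y": -1,"z": 42,"rx": 0,"ry": 0,"rz": -0.002}
    - {"x": 0.3,"y": -1,"z": 53,"rx": 0,"ry": 0,"rz": -0.002}
    - {"x": 0.3,"y": -1,"z": 53,"rx": 0,"ry": 0,"rz": -0.002}
    - {"x": 0.3,"y": -1,"z": 53,"rx": 0,"ry": 0,"rz": -0.002}

```text
time_s: 27.42
position: [524.5, -202.2, 32.8]
eef_rot: [0.001, -0.006, 1.0, -0.0]
contact_force: [0.8, -0.5, 0.3]
finger_gap: 0.951
gripper_force: 0.0
```

Emit:
drive_tool:
  motion:
    - {"x": 0,"y": 0,"z": 0,"rx": 0,"ry": 0,"rz": 0}
    - {"x": 0,"y": 0,"z": 0,"rx": 0,"ry": 0,"rz": 0}
    - {"x": 0,"y": 0,"z": 0,"rx": 0,"ry": 0,"rz": 0}
    - {"x": 0,"y": 0,"z": 0,"rx": 0,"ry": 0,"rz": 0}
    - {"x": 0,"y": 0,"z": 0,"rx": 0,"ry": 0,"rz": 0}
    - {"x": 0,"y": 0,"z": 0,"rx": 0,"ry": 0,"rz": 0}
  gripper: -1
  grip_force: 25

```text
time_s: 28.18
position: [524.0, -201.6, 32.2]
eef_rot: [0.0, -0.006, 1.0, 0.0]
contact_force: [0.5, 2.1, 3.4]
finger_gap: 0.631
gripper_force: 25.0
```

```bash
python3 - <<'E'
from h import *
go(572.3,12.8,80,101.4)
E
```

```text
at [ 524.  -201.6   32.2] t 28.18 F [0.5 2.1 3.4] gap 59.9
shift [-50.8 213.8 -47.7] turn [ 0.0005  0.0002 -0.1869]
```

Emit:
drive_tool:
  motion:
    - {"x": 0,"y": 0,"z": -10,"rx": 0,"ry": 0,"rz": 0}
    - {"x": 0,"y": 0,"z": -30,"rx": 0,"ry": 0,"rz": 0}
    - {"x": -2,"y": 10,"z": -50,"rx": 0,"ry": 0,"rz": -0.01}
    - {"x": -12,"y": 50,"z": -55,"rx": 0,"ry": 0,"rz": -0.04}
    - {"x": -24,"y": 100,"z": -55,"rx": 0,"ry": 0,"rz": -0.09}
    - {"x": -36,"y": 150,"z": -55,"rx": 0,"ry": 0,"rz": -0.14}
    - {"x": -46,"y": 195,"z": -50,"rx": 0,"ry": 0,"rz": -0.18}
    - {"x": -50,"y": 213,"z": -40,"rx": 0,"ry": 0,"rz": -0.187}
    - {"x": -50,"y": 213,"z": -25,"rx": 0,"ry": 0,"rz": -0.187}
    - {"x": -50,"y": 213,"z": -25,"rx": 0,"ry": 0,"rz": -0.187}
    - {"x": -50,"y": 213,"z": -25,"rx": 0,"ry": 0,"rz": -0.187}

```text
time_s: 29.55
position: [571.1, 10.5, 56.8]
eef_rot: [-0.0, -0.099, 0.995, -0.0]
contact_force: [-0.7, -0.4, -2.7]
finger_gap: 0.631
gripper_force: 25.0
```

```bash
python3 - <<'E'
from h import *
go(571.6,12.7,35.2,101.4)
E
```

```text
at [571.1  10.5  56.8] t 29.55 F [-0.7 -0.4 -2.7] gap 59.9
shift [-0.9  2.1 21.6] turn [-0.0001 -0.0006 -0.0015]
```

Emit:
drive_tool:
  motion:
    - {"x": -0.9,"y": 2,"z": 10,"rx": 0,"ry": 0,"rz": -0.001}
    - {"x": -0.9,"y": 2,"z": 17,"rx": 0,"ry": 0,"rz": -0.001}
    - {"x": -0.9,"y": 2,"z": 20.5,"rx": 0,"ry": 0,"rz": -0.001}
    - {"x": -0.9,"y": 2,"z": 20.5,"rx": 0,"ry": 0,"rz": -0.001}
    - {"x": -0.9,"y": 2,"z": 20.5,"rx": 0,"ry": 0,"rz": -0.001}

```text
time_s: 30.18
position: [572.0, 13.9, 36.6]
eef_rot: [0.0, -0.1, 0.995, -0.0]
contact_force: [0.1, -0.2, -1.9]
finger_gap: 0.631
gripper_force: 25.0
```

```bash
python3 - <<'E'
from h import *
go(571.6,12.7,35.2,101.4)
E
```

```text
at [572.   13.9  36.6] t 30.18 F [ 0.1 -0.2 -1.9] gap 59.9
shift [ 0.6 -1.1  1.4] turn [-0.0001  0.0003  0.0014]
```

Emit:
drive_tool:
  motion:
    - {"x": 0.5,"y": -0.8,"z": 0.3,"rx": 0,"ry": 0,"rz": 0}
    - {"x": 0.5,"y": -0.8,"z": 0.8,"rx": 0,"ry": 0,"rz": 0}
    - {"x": 0.5,"y": -0.8,"z": 1.4,"rx": 0,"ry": 0,"rz": 0}
    - {"x": 0.5,"y": -0.8,"z": 1.4,"rx": 0,"ry": 0,"rz": 0}

```text
time_s: 30.68
position: [571.5, 13.0, 35.2]
eef_rot: [0.0, -0.1, 0.995, -0.0]
contact_force: [-0.9, -0.8, -1.5]
finger_gap: 0.63
gripper_force: 25.0
```

Emit:
drive_tool:
  motion:
    - {"x": 0,"y": 0,"z": 0.5,"rx": 0,"ry": 0,"rz": 0}
    - {"x": 0,"y": 0,"z": 0.5,"rx": 0,"ry": 0,"rz": 0}

```text
time_s: 30.92
position: [571.6, 13.0, 35.2]
eef_rot: [0.0, -0.1, 0.995, 0.0]
contact_force: [-3.1, -1.0, 4.3]
finger_gap: 0.628
gripper_force: 25.0
```

Emit:
drive_tool:
  motion:
    - {"x": 0,"y": 0,"z": 0,"rx": 0,"ry": 0,"rz": 0}
    - {"x": 0,"y": 0,"z": 0,"rx": 0,"ry": 0,"rz": 0}
    - {"x": 0,"y": 0,"z": 0,"rx": 0,"ry": 0,"rz": 0}
    - {"x": 0,"y": 0,"z": 0,"rx": 0,"ry": 0,"rz": 0}
    - {"x": 0,"y": 0,"z": -20,"rx": 0,"ry": 0,"rz": 0}
    - {"x": 0,"y": 0,"z": -60,"rx": 0,"ry": 0,"rz": 0}
    - {"x": 0,"y": 0,"z": -110,"rx": 0,"ry": 0,"rz": 0}
    - {"x": 0,"y": 0,"z": -150,"rx": 0,"ry": 0,"rz": 0}
    - {"x": 50,"y": -50,"z": -150,"rx": 0,"ry": 0,"rz": 0.03}
    - {"x": 100,"y": -100,"z": -150,"rx": 0,"ry": 0,"rz": 0.06}
    - {"x": 150,"y": -150,"z": -150,"rx": 0,"ry": 0,"rz": 0.1}
    - {"x": 190,"y": -190,"z": -150,"rx": 0,"ry": 0,"rz": 0.15}
  gripper: 0.9

```text
time_s: 32.42
position: [432.5, -196.9, 186.5]
eef_rot: [0.001, -0.025, 1.0, -0.001]
contact_force: [0.0, -1.3, -0.3]
finger_gap: 0.947
gripper_force: 0.0
```

```bash
python3 - <<'E'
from h import *
for n in("top","side"): cv2.imwrite(f"pics/{n}8.png",manip.capture(n)[:,:,::-1])
t=cv2.imread("pics/top8.png")
D=(572.3,12.8,11.4); K=(507.7,-369,13.9)
a=view("top",t,228,155,50,80,7,[(*D,196,76,3),(*D,180,60,3),(*D,180,60,48)])
b=view("top",t,350,180,50,80,7,[(*K,150,40,3),(*K,130,20,13)])
cv2.imwrite("pics/crop8.png",np.hstack([a,b]))
print(manip.sense()["position"],manip.sense()["time_s"])
E
```

```text
[ 431.02820742 -199.46549784  186.30294597] 32.525
```

View pics/crop8.png

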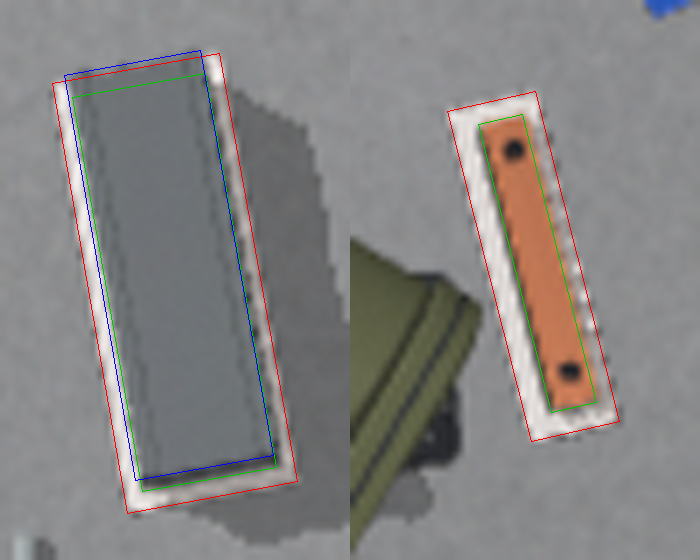

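View pics/side8.png

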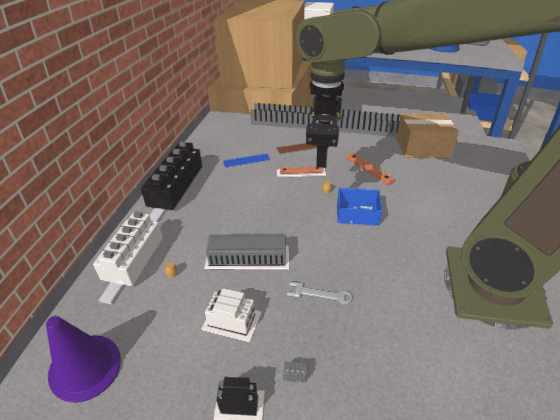

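Emit:
drive_tool:
  motion:
    - {"x": 0,"y": 0,"z": 0,"rx": 0,"ry": 0,"rz": 0}
    - {"x": 0,"y": 0,"z": 0,"rx": 0,"ry": 0,"rz": 0}
    - {"x": 0,"y": 0,"z": 0,"rx": 0,"ry": 0,"rz": 0}
    - {"x": 0,"y": 0,"z": 0,"rx": 0,"ry": 0,"rz": 0}

```text
time_s: 33.02
position: [433.8, -194.6, 184.5]
eef_rot: [-0.0, -0.026, 1.0, 0.0]
contact_force: [0.1, -0.2, -0.6]
finger_gap: 0.953
gripper_force: 0.0
```

```bash
python3 -c "
from workcell import manip
print(manip.sign_off())"
```

```text
the job is handed in; nothing more can be done
None
```

The busbar, breaker, relay and duct are each set down upright on their own plates, within about 2 mm of their outlines by the camera (the bar sits about 1 mm to one side); the spanner and terminal block were not touched, and the job was handed in at 33 s with no verdict returned.

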